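# Lay out the morning's culture dishes

### The job

Take the slipped stack of culture dishes apart from the top down, one dish at a time, and set each where its work is done: the yellow one centred on the turntable for spreading, the violet one on the middle of the warming plate, the green one flat on the floor of the steel discard pan, the red one centred on the white disc of the light base. Keep every dish level and set it down gently, never letting it drop or tip. Leave all four released and at rest, and do not disturb the bottle and the slide box.

Things in the scene. Friction and masses are not known exactly. Their poses are not given: they have to be found in the camera images.
- yellow_dish (a point): Closed round culture dish (lid taped on), a clear disc with a yellow filling: 60 mm diameter, 15 mm high, about 35 g. Top dish of the stack at the start. The point is its centre, 7.5 mm above its underside; z is its axis, up. The dishes rest flat on one another, each slipped about 15 mm sideways off the one below: fingers reaching under a dish may meet the rim of the next.
- violet_dish (a point): Closed round culture dish (lid taped on), a clear disc with a violet filling: 60 mm diameter, 15 mm high, about 35 g. Second from the top at the start. The point is its centre, 7.5 mm above its underside; z is its axis, up.
- green_dish (a point): Closed round culture dish (lid taped on), a clear disc with a green filling: 60 mm diameter, 15 mm high, about 35 g. Third from the top at the start. The point is its centre, 7.5 mm above its underside; z is its axis, up.
- red_dish (a point): Closed round culture dish (lid taped on), a clear disc with a red filling: 60 mm diameter, 15 mm high, about 35 g. Bottom dish of the stack, standing on the bench at the start. The point is its centre, 7.5 mm above its underside; z is its axis, up.
- turntable_top (a point): Spreading turntable: bare metal round plate of 100 mm diameter with two dark engraved centring rings, on a blue cast foot (96 mm diameter) fixed to the bench; the plate turns easily about its vertical axis. The point is the centre of the plate's upper face, 55 mm above the bench; z up.
- warmer_top (a point): Warming plate (cold now): white housing 126 x 120 mm, fixed, with a black round plate of 106 mm diameter on top and a black dial in front. The point is the centre of the black plate's upper face, 48 mm above the bench; z up.
- pan_floor (a point): Stainless steel discard pan, open on top, square, 150 x 150 mm outside, walls 3 mm thick and 38 mm high with the rolled rim, fixed to the bench. The point is the centre of the pan's inner floor, 3 mm above the bench; x and y run parallel to the walls, z up.
- light_disc (a point): Light base: flat grey square housing 130 x 130 mm, fixed, with a bright white round disc of 90 mm diameter in a black ring in its top. The point is the centre of the white disc, 25 mm above the bench (the grey top around it is 1 mm lower); z up.
- stain_bottle (a point): Bystander, to be left alone: loose amber glass bottle with a black cap, 56 mm diameter, 105 mm high, upright. The point is its centre, half-way up.
- slide_box (a point): Bystander, to be left alone: loose blue slide box with a white label on its lid, 100 x 48 x 34 mm. The point is its centre, half-way up; x along its length.
Mind the look-alikes: they are no part of the job. What is shaped like the part that bears pan_floor but turquoise is not meant.

How it is judged:
By the outcome, as a careful person would: the job done as asked, in the order asked, and still so for the second after the job is handed in, with the robot touching nothing.
It also fails if it takes over 125 s, if anything falls off the work surface, if the arm or the gripper's body presses on something with over 40 N, if the wrist force passes 120 N, or if a joint passes its speed limit or range.

### The arm

A 6-joint arm with a two-finger parallel gripper is mounted at the origin on the work surface. World frame = base frame: x ahead of the robot, y to its left, z up, the work surface at z = 0. Lengths are in m, angles in rad, forces in N, time in s.
With the tool pointing down it reaches from about 0.4 to 0.925 m from the base axis. Payload 12.5 kg.
Tool frame: the origin (TCP) lies at the very end of the fingers, on their centre line; the grasp point (between the pads) lies 19 mm behind it; y points along the fingers, x is the direction in which the jaws open and shut, and the axes are right-handed (so a half turn about y gives the same grasp; the last joint's range is limited). The gripper opens to 95 mm and grips with 3 to 60 N. Pads are 20 mm wide; open, the fingers measure 119 mm over their backs; the gripper's body (75 mm by 180 mm) begins 59 mm behind the grasp point.
Start: joints at [-0.106, 0.491, 1.559, -0, 1.092, -0.106], TCP at [0.625, 0, 0.215] pointing down, gripper open.
Joint ranges: [-3.1, 3.1], [-0.84, 2.19], [0.05, 2.79], [-1.13, 4.28], [0.06, 2.93], [-2.69, 2.69]. Speed limits (rad/s): [2.22, 2.22, 2.79, 3.14, 3.14, 3.14].

### API

Orientations are given as a rotation vector (axis times angle).
In Python, from rig import ctrl gives the robot as it stands.
- The arm moves only by the tool move_arm, never from a script. Its argument "targets" is one flat list of numbers, 5 for each row, row after row: the finger opening in m, from 0 to 0.0951, then the shift along the tool's x, y, z in m, then the turn about the tool's y in rad. In form: [fingers, tx, ty, tz, roll, fingers, tx, ty, tz, roll, ...]. A call has 1 to 8 rows; each row shifts and turns the commanded pose from where the row before left it, along the tool's axes as they then stand; what a row does not reach is not made up. A row lasts 1/10 s, in which the tool goes at most 50 mm and 8.59 degrees, less where a joint would pass 70% of its speed; a pose out of reach is approached as far as the arm can. A call with a gripper value outside its range is refused whole. The fingers move at their own pace and stop on an object; "grip_force" is the grip in N (left out, the last holds). Time passes only in rows, so rows that do not move let the fingers close. It gives the time, the measured TCP pose, the force and the opening at its end, in the units of the state.
- ctrl.state(): the state, without advancing time (a new reading comes with each control period).
- ctrl.grab_frame(name): name is "scene" or "side" or "wrist"; returns the picture (480x640x3 uint8, red, green, blue); there is no depth.
- ctrl.calibration(name): a dict with "camera_matrix" (3x3 intrinsics, pixels), "k1" (the pictures are not rectified: a ray, as slopes to the right and down, at radius r is drawn at 1 + k1 r^2 times it, then the intrinsics apply), "view" (4x4, takes a point from world to camera coordinates). Camera axes: x right, y up, looking along -z (the intrinsics and any distortion apply to the point x, -y, -z); pixel columns grow to the right and rows downward; lengths in m; the calibration is good to about 2 mm. A picture is of the moment at which its call begins: read the wrist's pose just before it. calibration takes no time and is no camera call; for the wrist camera it gives the pose at the moment of the call.
- ctrl.finish_job(): hands the job in, once; it reports no verdict.
The state is a dict: "time": time; "joints": joint angles; "joint_vel": joint speeds; "effort": joint torques, N m; "tcp_pos": TCP position; "eef_rot": TCP orientation; "contact_force": force on the tool from outside, world axes, zero at the start; "torque": the same for the moment, N m; "grip_width": finger opening in m.
Only numpy, scipy, OpenCV 4.12 (cv2) and the standard library are available. Lean on these libraries where they do the work, as an engineer would, in place of code of your own. Each camera call takes 0.05 s, during which the arm holds its last target. There are 200 camera calls.

## Working session

There is one attempt and no reset: what is moved stays moved. The work goes in short steps, Python scripts to look and compute and a tool call to move; the robot and the scene stay as the last step left them, time stands still between calls to the robot, and variables do not carry over. Pictures are saved under pics/ and viewed, about 12 in all and at most 16, crops included, and the job is handed in when it is done.

Besides the shell and the picture viewer there is one more tool, called after "Call:" by a JSON object that holds its "api" and its "payload", one argument or row to a line. move_arm: Moves the arm, as the interface text tells. Its arguments: {"type":"object","properties":{"targets":{"type":"array"},"grip_force":{"type":"number"}},"required":["targets"]}

```bash
mkdir -p pics
cat > h.py <<'E'
import numpy as np, cv2
from rig import ctrl
def grab(n,f):
    c=ctrl.calibration(n); im=ctrl.grab_frame(n); cv2.imwrite('pics/'+f+'.png',im[:,:,::-1]); np.save('pics/'+f+'.npy',im)
    np.savez('pics/'+f+'_c.npz',K=c['camera_matrix'],k1=c['k1'],V=c['view']); return im
def cal(f):
    d=np.load('pics/'+f+'_c.npz'); return d['K'],float(d['k1']),d['V']
def ray(f,u,v):
    K,k1,V=cal(f); p=cv2.undistortPoints(np.array([[[u,v]]],float),K,np.array([k1,0,0,0,0.]))[0,0]
    R=V[:3,:3]; o=-R.T@V[:3,3]; return o,R.T@np.array([p[0],-p[1],-1])
def onz(f,u,v,z):
    o,d=ray(f,u,v); return o+d*(z-o[2])/d[2]
def proj(f,P):
    K,k1,V=cal(f); q=V[:3,:3]@np.array(P)+V[:3,3]; x,y=q[0]/-q[2],-q[1]/-q[2]; s=1+k1*(x*x+y*y)
    return K[0,0]*x*s+K[0,2],K[1,1]*y*s+K[1,2]
E
python3 - <<'E'
from h import *
for n in('scene','side','wrist'):
    grab(n,n+'0'); K,k,V=cal(n+'0'); print(n,K[0],k,(-V[:3,:3].T@V[:3,3]).round(3))
print(ctrl.state())
E
```

```text
scene [563.35209195   0.         311.45149722] -0.09435043243117805 [1.375 0.004 1.262]
side [507.8084797    0.         312.29583157] 0.033425234488463254 [-0.119  0.688  0.865]
wrist [371.70438278   0.         322.50717423] -0.07307587639758308 [0.625 0.067 0.384]
{'time': 0.15, 'joints': array([-1.05606752e-01,  4.91420916e-01,  1.55931638e+00, -1.41464911e-05,
        1.09167268e+00, -1.05621798e-01]), 'joint_vel': array([ 0.00135621, -0.00105219, -0.00076709, -0.00051528, -0.00154273,
        0.00057394]), 'effort': array([ 3.16444048e-04, -6.12899423e+01, -2.58276522e+01,  6.91918633e-02,
        4.73701756e-02, -5.07232733e-05]), 'tcp_pos': array([6.24826732e-01, 3.34374809e-05, 2.14193709e-01]), 'eef_rot': array([-1.57072255e+00,  6.22433368e-04,  6.56318993e-04]), 'contact_force': array([ 0.27600064, -0.2002534 ,  0.22914348]), 'torque': array([ 0.02093736,  0.0031394 , -0.02313214]), 'grip_width': 0.09544769478276201}
```

View pics/scene0.png

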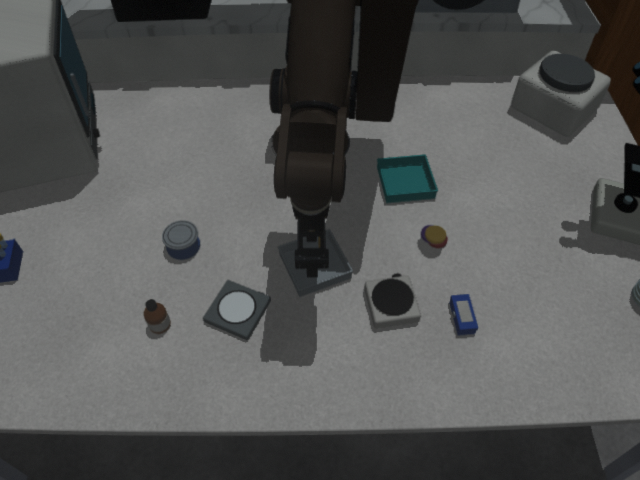

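View pics/side0.png

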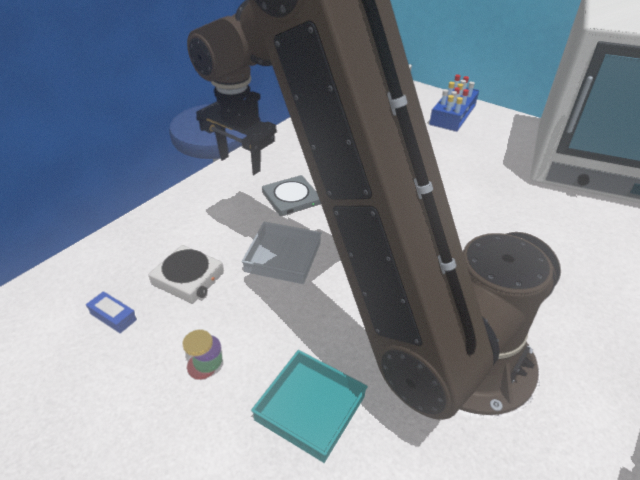

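Scene view: turntable (181,238), light base (237,308), bottle (156,315), steel pan (315,265, partly under the gripper), warmer (392,298), slide box (463,313), dish stack (434,237). The turquoise pan (407,180) is the look-alike: the grey steel one is meant. The large white appliance at (567,75) has a dish-like top, but isn't 126x120 mm with a front dial.

Run:
```python
from h import *
s,d='scene0','side0'
print('turn',onz(s,181,235,.055),'light',onz(s,237,308,.025),onz(d,291,191,.025),'warm',onz(s,392,297,.048),onz(d,185,266,.048))
print('stackY',onz(s,434,233,.06),onz(d,198,343,.06),'box',onz(s,463,312,.034),'bottle',onz(s,152,305,.105))
print('pan rim side', [onz(d,*p,.038).round(3) for p in((268,223),(322,236),(301,280),(243,265))])
print('turqu',onz(s,407,180,.003))
a=cv2.resize(np.load('pics/scene0.npy')[130:360,130:500],None,fx=2.1,fy=2.1,interpolation=2)
b=cv2.resize(np.load('pics/side0.npy')[310:390,160:250],None,fx=6,fy=6,interpolation=2)
cv2.imwrite('pics/b.png',a[:,:,::-1])
```

```text
turn [ 0.42559929 -0.35896145  0.055     ] light [ 0.64056514 -0.19283834  0.025     ] [ 0.63580759 -0.19342778  0.025     ] warm [0.62886131 0.19956871 0.048     ] [0.62010152 0.20549382 0.048     ]
stackY [0.43582516 0.3318734  0.06      ] [0.42684586 0.34111796 0.06      ] box [0.66827184 0.37620076 0.034     ] bottle [ 0.67752573 -0.38632238  0.105     ]
pan rim side [array([ 0.582, -0.037,  0.038]), array([ 0.443, -0.081,  0.038]), array([0.389, 0.069, 0.038]), array([0.526, 0.115, 0.038])]
turqu [0.18296831 0.2944128  0.003     ]
```

View pics/b.png

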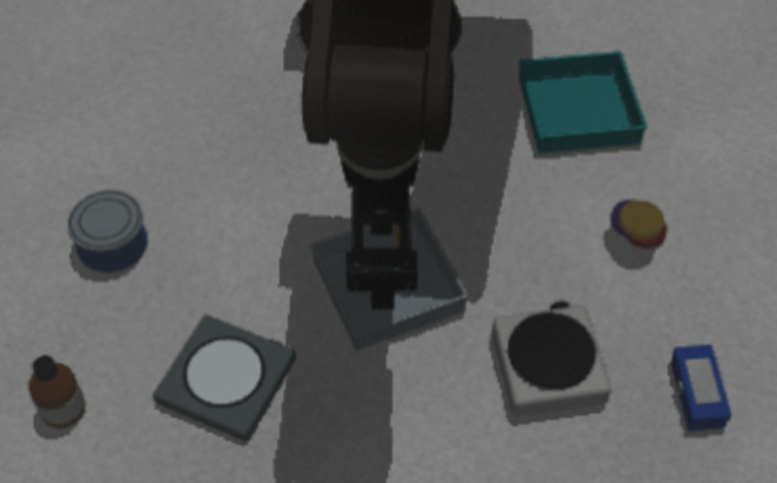

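The enlarged crop confirms it: the grey steel pan is the target, the turquoise one (580,100 in the crop) is not; the warmer with dial is at (552,350), the light base at (224,372), the turntable with rings at (107,220). I'll go above the stack.

Call:
{"api": "move_arm", "payload": {
  "targets": [0.095,-0.024,0,0.037,0,0.095,-0.024,0,0.037,0,0.095,-0.024,0,0.037,0,0.095,-0.024,0,0.037,0,0.095,-0.024,0,0.037,0,0.095,-0.024,0,0.037,0,0.095,-0.024,0,0.037,0,0.095,-0.024,0,0.037,0],
  "grip_force": 12
}}

```text
time: 0.95
tcp_pos: [0.4318, 0.2973, 0.2146]
eef_rot: [-1.571, 0.0, -0.0]
contact_force: [1.1, 0.5, 0.5]
grip_width: 0.0948
```

Run:
```python
from h import *
for n in('wrist','scene','side'): grab(n,n+'1')
st=ctrl.state();print(st['tcp_pos'],st['eef_rot'],st['joints'].round(2)); print(proj('wrist1',st['tcp_pos']))
```

```text
[0.43169698 0.29763741 0.21461283] [-1.57088863 -0.00295923  0.00309664] [ 0.48  0.35  1.8  -0.    0.99  0.47]
(np.float64(323.29186143087605), np.float64(293.0582852450618))
```

View pics/wrist1.png

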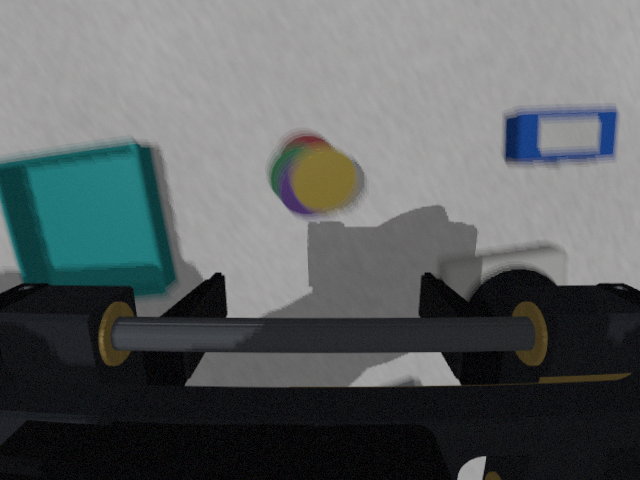

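Wrist view: yellow dish at (326,180), violet peeking lower-left (295,195), green left (280,175), red top (305,140). Now measure everything with masks.

```bash
cat >> h.py <<'E'
H={'yellow':(20,34),'green':(40,85),'violet':(122,160),'red':(165,190)}
def mask(im,col,smin=70,roi=None):
    h=cv2.cvtColor(im,cv2.COLOR_RGB2HSV); a,b=H[col]; m=(h[...,0]>=a)&(h[...,0]<=b)
    if b>180: m|=h[...,0]<=b-180
    m&=(h[...,1]>smin)&(h[...,2]>30)
    if roi: z=np.zeros_like(m); z[roi[1]:roi[3],roi[0]:roi[2]]=1; m&=z
    return m.astype(np.uint8)
def blob(m):
    c=max(cv2.findContours(m,0,cv2.CHAIN_APPROX_NONE)[0],key=cv2.contourArea); return c
def disc(f,c,z):
    "world circle from outline pixels on plane z"
    P=np.array([onz(f,*p[0],z)[:2] for p in cv2.convexHull(c)]); (x,y),r=cv2.minEnclosingCircle((P*1000).astype(np.float32)); M=cv2.moments((P*10000).astype(np.float32).reshape(-1,1,2))
    return np.round([x,y,r,M['m10']/M['m00']/10,M['m01']/M['m00']/10],1)
E
python3 - <<'E'
from h import *
W,S,D=[np.load(f'pics/{n}1.npy') for n in('wrist','scene','side')]
for f,im,roi in(('wrist1',W,(250,110,390,230)),('scene1',S,(405,215,465,265)),('side1',D,(170,320,240,385))):
    for col in('yellow','violet','green','red'):
        try: c=blob(mask(im,col,60,roi)); print(f,col,cv2.contourArea(c),disc(f,c,dict(yellow=.059,violet=.044,green=.029,red=.014)[col]))
        except Exception as e: print(f,col,e)
def gray(f,im,roi,lo,hi,z):
    g=cv2.cvtColor(im,cv2.COLOR_RGB2GRAY)[roi[1]:roi[3],roi[0]:roi[2]]; c=blob(((g>=lo)&(g<=hi)).astype(np.uint8))+np.array([roi[0],roi[1]]); print(f,z,cv2.contourArea(c),disc(f,c.astype(float).astype(np.float32),z))
gray('scene1',S,(205,280,270,338),190,255,.025); gray('side1',D,(262,170,322,215),225,255,.025)
gray('scene1',S,(368,272,416,320),0,70,.048); gray('side1',D,(158,245,215,286),0,90,.048)
k=np.zeros((480,800,3),np.uint8); k[:,:400]=cv2.resize(S[215:335,265:365],(400,480),interpolation=2); k[:,400:]=cv2.resize(S[215:315,140:223],(400,480),interpolation=2)
cv2.imwrite('pics/pan.png',k[:,:,::-1])
E
```

```text
wrist1 yellow 3153.0 [433.4 344.7  31.2 432.7 342.2]
wrist1 violet 469.5 [410.1 330.5  23.5 404.2 327.2]
wrist1 green 379.0 [401.3 346.8  25.1 395.9 351. ]
wrist1 red 189.0 [416.4 374.1  17.4 417.3 375.9]
scene1 yellow 253.0 [439.9 336.9  30.9 438.2 335.6]
scene1 violet 29.0 [424.4 315.3  26.6 423.7 309.8]
scene1 green max() iterable argument is empty
scene1 red 49.0 [425.6 351.1  27.4 434.9 353.2]
side1 yellow 540.5 [431.6 340.9  30.5 430.7 340.1]
side1 violet 191.0 [415.6 332.1  28.7 406.9 331.3]
side1 green 23.0 [387.9 351.7   9.2 386.7 350.8]
side1 red 150.5 [412.2 357.2  29.2 410.2 366. ]Traceback (most recent call last):
  File "<stdin>", line 9, in <module>
  File "<stdin>", line 8, in gray
  File "h.py", line 24, in blob
    c=max(cv2.findContours(m,0,cv2.CHAIN_APPROX_NONE)[0],key=cv2.contourArea); return c
ValueError: max() iterable argument is empty
```

Run:
```python
from h import *
S,D=[np.load(f'pics/{n}1.npy') for n in('scene','side')]
def gray(f,im,roi,lo,hi,z):
    g=cv2.cvtColor(im,cv2.COLOR_RGB2GRAY)[roi[1]:roi[3],roi[0]:roi[2]]; c=blob(((g>=lo)&(g<=hi)).astype(np.uint8))+np.array([roi[0],roi[1]]); print(f,z,cv2.contourArea(c.astype(np.int32)),disc(f,c.astype(np.float32),z))
gray('scene1',S,(205,280,270,338),145,255,.025); gray('side1',D,(266,176,318,207),225,255,.025)
gray('scene1',S,(368,272,416,320),0,45,.048); gray('side1',D,(158,245,215,286),0,75,.048)
k=np.zeros((480,800,3),np.uint8); k[:,:400]=cv2.resize(S[215:335,265:365],(400,480),interpolation=2); k[:,400:]=cv2.resize(S[215:315,140:223],(400,480),interpolation=2)
cv2.imwrite('pics/pan.png',k[:,:,::-1])
```

```text
Traceback (most recent call last):
  File "h.py", line 24, in blob
    c=max(cv2.findContours(m,0,cv2.CHAIN_APPROX_NONE)[0],key=cv2.contourArea); return c
ValueError: max() iterable argument is empty
```

Call:
{"api": "move_arm", "payload": {
  "targets": [0.08,0,0.02,0.021,0,0.08,0,0.02,0.022,0,0.08,0,0.02,0,0,0.08,0,0,0,0,0.08,0,0,0,0]
}}

```text
time: 1.6
tcp_pos: [0.4336, 0.3382, 0.1548]
eef_rot: [-1.571, 0.001, -0.0]
contact_force: [0.1, 0.3, 0.2]
grip_width: 0.08
```

Run:
```python
from h import *
W=grab('wrist','wrist2')
for col in('yellow','violet','green','red'):
    try: c=blob(mask(W,col,60)); print(col,cv2.contourArea(c),cv2.boundingRect(c),disc('wrist2',c,dict(yellow=.059,violet=.044,green=.029,red=.014)[col]))
    except Exception as e: print(col,e)
print(ctrl.state()['tcp_pos'])
```

```text
yellow 4430.0 (288, 207, 76, 76) [435.2 338.8  28.9 435.4 338.7]
violet 907.0 (273, 216, 48, 70) [420.  330.1  28.6 411.3 327.4]
green 1073.5 (261, 199, 55, 59) [408.  343.7  27.9 401.2 349.5]
red 819.5 (272, 183, 64, 25) [417.1 361.3  26.5 417.6 369.4]
[0.4337929  0.33838874 0.15536954]
```

View pics/wrist2.png

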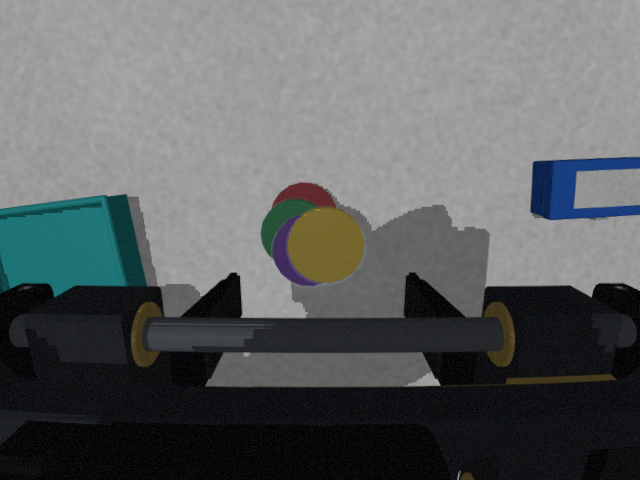

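Wrist view from above: yellow (326,246), violet's lower-left rim at (295,255), green (285,230), red (304,195); both fingertips straddle the stack along x. Descend to the yellow dish.

Call:
{"api": "move_arm", "payload": {
  "targets": [0.08,0.0015,0.03,0.0005,0,0.08,0,0.03,0,0,0.08,0,0.025,0,0,0.08,0,0.015,0,0,0.08,0,0.006,0,0,0.08,0,0,0,0,0.08,0,0,0,0]
}}

```text
time: 2.35
tcp_pos: [0.4352, 0.3396, 0.0498]
eef_rot: [-1.57, -0.001, -0.001]
contact_force: [-0.5, 0.7, 0.5]
grip_width: 0.0801
```

Run:
```python
from h import *
D=grab('side','side2');W=grab('wrist','wrist3')
print(ctrl.state()['tcp_pos'])
S=np.load('pics/scene1.npy')
def gray(f,im,roi,lo,hi,z):
    g=cv2.cvtColor(im,cv2.COLOR_RGB2GRAY)[roi[1]:roi[3],roi[0]:roi[2]]; print(np.percentile(g,[2,20,50,80,98])); 
    try: c=blob(((g>=lo)&(g<=hi)).astype(np.uint8))+np.array([roi[0],roi[1]]); print(f,z,cv2.contourArea(c.astype(np.int32)),disc(f,c.astype(np.float32),z))
    except ValueError: pass
gray('scene1',S,(205,280,270,338),120,255,.025); gray('side2',D,(266,176,318,207),190,255,.025)
gray('scene1',S,(368,272,416,320),0,30,.048); gray('side2',D,(158,245,215,286),0,75,.048)
k=np.zeros((480,800,3),np.uint8); k[:,:400]=cv2.resize(S[215:335,265:365],(400,480),interpolation=2); k[:,400:]=cv2.resize(W[180:420,220:420],(400,480),interpolation=2)
cv2.imwrite('pics/pan.png',k[:,:,::-1])
```

```text
[0.43505694 0.33972472 0.04975443]
[ 42.   62.  115.  134.2 142. ]
scene1 0.025 740.5 [ 636.2 -194.7   43.7  635.9 -194.8]
[ 48.    53.    71.5   91.   215.78]
side2 0.025 17.5 [ 650.3 -114.6   17.5  648.7 -109.9]
[ 22.  25.  34.  85. 117.]
scene1 0.048 1053.5 [626.3 201.2  52.2 626.5 200.8]
[ 59.  70.  78.  85. 209.]
side2 0.048 552.5 [645.8 235.7  61.  639.  237. ]
```

View pics/pan.png

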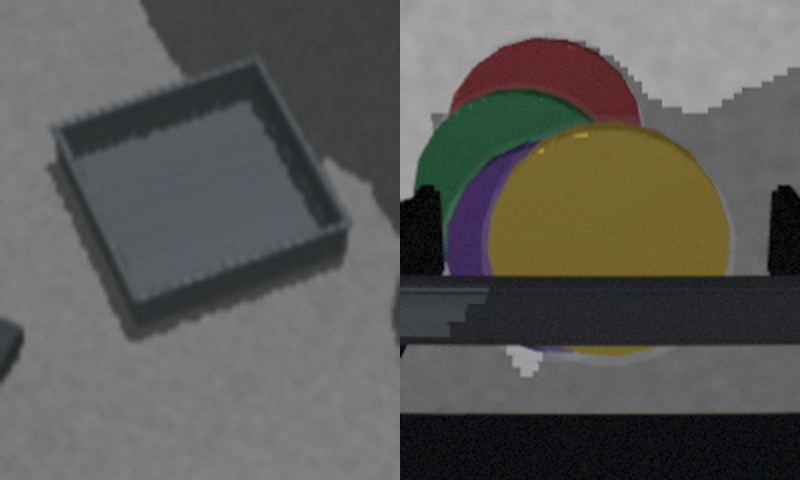

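Crop: pan corners found (260,60),(350,230),(135,300),(55,130); the yellow dish (608,240) is centred between the fingers (442 and 770). Close and lift.

Call:
{"api": "move_arm", "payload": {
  "targets": [0.08,0,0.0015,0,0,0.07,0,0,0,0,0.06,0,0,0,0,0.055,0,0,0,0,0.055,0,0,0,0,0.055,0,0,0,0,0.055,0,0,0,0]
}}

```text
time: 3.15
tcp_pos: [0.4346, 0.3396, 0.0472]
eef_rot: [-1.571, -0.0, -0.0]
contact_force: [-0.9, 0.6, 1.7]
grip_width: 0.0594
```

Run:
```python
from h import *
P=[onz('scene1',*p,.038) for p in((330,230),(352,271.5),(299,289),(278.5,247))]; print(np.round(P,3),np.mean(P,0)); 
for z in(.055,): 
  S=np.load('pics/scene1.npy')[205:275,150:215]; k=cv2.resize(S,(780,600*1),interpolation=2)
st=ctrl.state();print(st['tcp_pos'],st['grip_width'],st['contact_force'])
```

```text
[[ 0.402  0.05   0.038]
 [ 0.543  0.104  0.038]
 [ 0.594 -0.035  0.038]
 [ 0.459 -0.091  0.038]] [0.49949916 0.00695252 0.038     ]
[0.43456587 0.3395601  0.04720273] 0.059393287440167225 [-0.88272051  0.61438483  1.67919156]
```

Call:
{"api": "move_arm", "payload": {
  "targets": [0.055,0,-0.003,0,0,0.055,0,-0.008,0,0,0.055,0,-0.018,0,0,0.055,0,-0.025,0,0,0.055,0,-0.025,0,0,0.055,0,-0.015,-0.01,0,0.055,0,-0.006,-0.025,0,0.055,0,0,-0.04,0]
}}

```text
time: 3.95
tcp_pos: [0.4346, 0.2643, 0.1482]
eef_rot: [-1.57, -0.003, -0.0]
contact_force: [0.5, -0.7, -0.1]
grip_width: 0.0595
```

Call:
{"api": "move_arm", "payload": {
  "targets": [0.055,0,0,-0.047,0,0.055,0,0,-0.047,0,0.055,0,0,-0.047,0,0.055,0,0,-0.047,0,0.055,0,0,-0.047,0,0.055,0,0,-0.047,0,0.055,0,0,-0.047,0,0.055,0,0,-0.047,0]
}}

```text
time: 4.75
tcp_pos: [0.4336, -0.1137, 0.1474]
eef_rot: [-1.571, 0.0, -0.0]
contact_force: [1.2, 1.0, -0.3]
grip_width: 0.0598
```

Call:
{"api": "move_arm", "payload": {
  "targets": [0.055,0,0,-0.047,0,0.055,0,0,-0.047,0,0.055,0,0,-0.047,0,0.055,0,0,-0.047,0,0.055,0,0,-0.047,0,0.055,0,0,-0.047,0,0.055,0,0,-0.025,0,0.055,0,0,-0.01,0]
}}

```text
time: 5.55
tcp_pos: [0.4333, -0.4308, 0.1468]
eef_rot: [-1.571, 0.002, -0.002]
contact_force: [-0.4, 0.9, -0.9]
grip_width: 0.0597
```

Run:
```python
from h import *
W=grab('wrist','wrist4');grab('scene','scene4');st=ctrl.state();print(st['tcp_pos'],st['joint_vel'].round(3),st['joints'].round(2))
```

```text
[ 0.43374018 -0.42894012  0.14680572] [ 0.035 -0.021  0.037  0.006 -0.005  0.017] [-0.89  0.54  1.67  0.    0.93 -0.89]
```

View pics/wrist4.png

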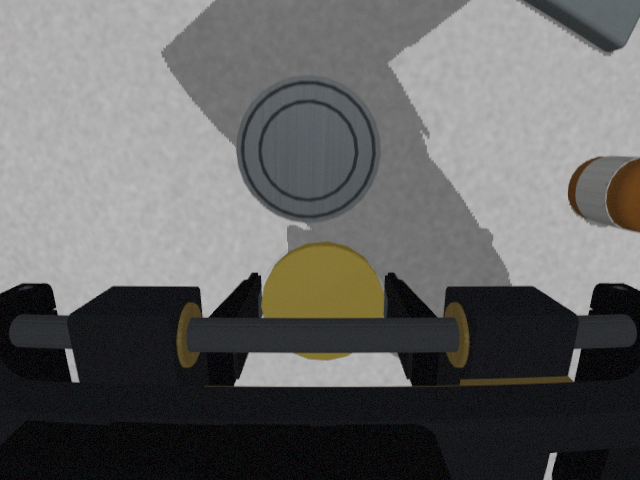

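Wrist view: yellow held between the fingers at (323,300); the turntable rings are centred at about (308,149); bottle far right (610,193).

Run:
```python
from h import *
W=np.load('pics/wrist4.npy'); g=cv2.cvtColor(W,cv2.COLOR_RGB2GRAY)
c=cv2.HoughCircles(cv2.medianBlur(g[60:235,220:400],3),cv2.HOUGH_GRADIENT,1.2,5,param1=80,param2=40,minRadius=40,maxRadius=80)
for x,y,r in (c[0][:6] if c is not None else []): 
    u,v=x+220,y+60; p=onz('wrist4',u,v,.055);q=onz('wrist4',u+r,v,.055); print(u,v,r,p.round(4),np.linalg.norm(p-q))
b=blob(mask(W,'yellow',60)); print('dish',disc('wrist4',b,.1588),cv2.boundingRect(b)); print(onz('wrist4',323.5,301,.159))
S=np.load('pics/scene4.npy'); print('scene eyeball',onz('scene1',181,235,.055))
```

```text
308.2 149.4 67.840004 [ 0.4232 -0.3616  0.055 ] 0.04652371229243781
303.4 151.8 68.68 [ 0.4199 -0.3632  0.055 ] 0.04714986238942848
314.2 150.6 70.0 [ 0.4273 -0.3624  0.055 ] 0.048061620383387904
313.0 139.8 58.120003 [ 0.4266 -0.3552  0.055 ] 0.03965097460044971
307.0 162.6 59.440002 [ 0.4223 -0.3705  0.055 ] 0.041038102399626936
295.0 145.8 59.32 [ 0.4142 -0.3591  0.055 ] 0.040574522818454105
dish [ 432.9 -430.2   28.4  432.9 -422.4] (261, 242, 124, 77)
[ 0.43332102 -0.42954555  0.159     ]
scene eyeball [ 0.42559929 -0.35896145  0.055     ]
```

Call:
{"api": "move_arm", "payload": {
  "targets": [0.055,-0.0025,0,0.017,0,0.055,-0.003,0,0.022,0,0.055,-0.003,0,0.018,0,0.055,-0.002,0.02,0.011,0,0.055,0,0.03,0,0,0.055,0,0.024,0,0,0.055,0,0.01,0,0,0.055,0,0,0,0]
}}

```text
time: 6.45
tcp_pos: [0.4237, -0.3591, 0.0625]
eef_rot: [-1.569, 0.0, 0.002]
contact_force: [-0.1, -0.2, 0.0]
grip_width: 0.0593
```

Run:
```python
from h import *
W=grab('wrist','wrist5');grab('side','side5');st=ctrl.state();print(st['tcp_pos'],st['eef_rot'],st['contact_force'])
```

```text
[ 0.4243246  -0.36025014  0.06401234] [-1.57126730e+00 -8.17750395e-04 -5.48385779e-05] [-0.37212716 -0.09798939  0.40937254]
```

View pics/wrist5.png

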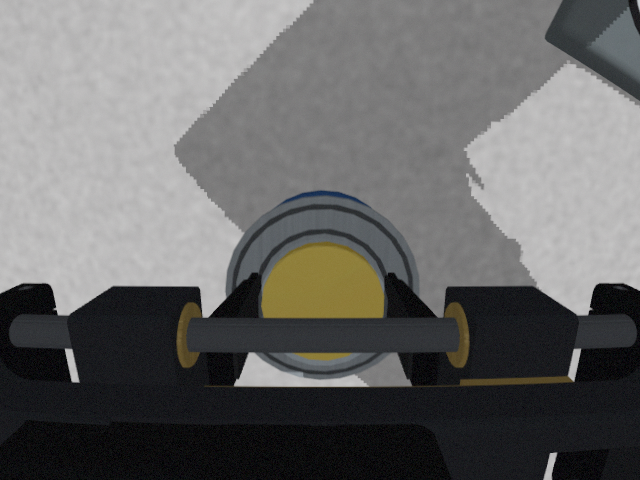

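Wrist view: plate edges at columns 227/418, rows 195/378; dish at (323,301).

Run:
```python
from h import *
print([onz('wrist5',*p,.055).round(4) for p in((227,285),(418,285),(322.5,195),(322.5,378),(322.5,207),(322.5,368))], onz('wrist5',323.5,301,.0765).round(4))
print([proj('wrist5',[.4235,y,.055]) for y in(-.411,-.311)])
```

```text
[array([ 0.3747, -0.3575,  0.055 ]), array([ 0.4717, -0.3574,  0.055 ]), array([ 0.4232, -0.312 ,  0.055 ]), array([ 0.4232, -0.4111,  0.055 ]), array([ 0.4232, -0.3177,  0.055 ]), array([ 0.4232, -0.4049,  0.055 ])] [ 0.4237 -0.3571  0.0765]
[(np.float64(322.97274324702465), np.float64(377.8036720404515)), (np.float64(323.14301208032856), np.float64(192.95484118585648))]
```

Call:
{"api": "move_arm", "payload": {
  "targets": [0.055,-0.0005,0.002,-0.002,0,0.055,0,0.0015,0,0,0.055,0,0.0005,0,0,0.055,0,0.0005,0,0,0.055,0,0,0,0,0.055,0,0,0,0]
}}

```text
time: 7.15
tcp_pos: [0.4235, -0.3625, 0.0587]
eef_rot: [-1.571, 0.0, -0.0]
contact_force: [-0.2, -0.2, -0.7]
grip_width: 0.0597
```

Call:
{"api": "move_arm", "payload": {
  "targets": [0.055,0,0.0005,0,0,0.055,0,0.0003,0,0,0.055,0,0,0,0,0.055,0,0,0,0]
}}

```text
time: 7.55
tcp_pos: [0.4235, -0.3625, 0.0578]
eef_rot: [-1.571, -0.0, -0.0]
contact_force: [-0.3, 0.2, 0.3]
grip_width: 0.0597
```

Call:
{"api": "move_arm", "payload": {
  "targets": [0.055,0,0.0005,0,0,0.055,0,0,0,0,0.055,0,0,0,0]
}}

```text
time: 7.85
tcp_pos: [0.4235, -0.3625, 0.0573]
eef_rot: [-1.571, 0.0, -0.0]
contact_force: [-0.2, -0.1, -0.0]
grip_width: 0.0596
```

Call:
{"api": "move_arm", "payload": {
  "targets": [0.055,0,0.0005,0,0,0.055,0,0,0,0,0.055,0,0,0,0]
}}

```text
time: 8.15
tcp_pos: [0.4236, -0.3625, 0.0572]
eef_rot: [-1.571, -0.0, -0.0]
contact_force: [-0.8, 0.5, 5.4]
grip_width: 0.0597
```

Call:
{"api": "move_arm", "payload": {
  "targets": [0.055,0,0.0005,0,0,0.055,0,0,0,0,0.055,0,0,0,0]
}}

```text
time: 8.45
tcp_pos: [0.4236, -0.3625, 0.0571]
eef_rot: [-1.571, -0.0, -0.0]
contact_force: [-2.0, 2.5, 11.0]
grip_width: 0.0596
```

Contact exactly at the expected height. Relax, release and lift.

Call:
{"api": "move_arm", "payload": {
  "targets": [0.055,0,-0.0008,0,0,0.058,0,0,0,0,0.062,0,0,0,0,0.068,0,0,0,0,0.076,0,0,0,0,0.08,0,0,0,0,0.08,0,-0.01,0,0,0.08,0,-0.025,0,0]
}}

```text
time: 9.25
tcp_pos: [0.4229, -0.3619, 0.0915]
eef_rot: [-1.568, 0.002, 0.002]
contact_force: [-0.8, 0.1, -0.2]
grip_width: 0.0799
```

Call:
{"api": "move_arm", "payload": {
  "targets": [0.08,0,-0.03,0,0,0.08,0,-0.025,0,0,0.08,0,-0.005,-0.02,0,0.08,0,0,-0.03,0,0.08,0,0,-0.015,0,0.08,0,0,0,0,0.08,0,0,0,0]
}}

```text
time: 9.95
tcp_pos: [0.4232, -0.4268, 0.1518]
eef_rot: [-1.57, 0.001, 0.0]
contact_force: [-0.5, 0.5, -0.4]
grip_width: 0.0801
```

Run:
```python
from h import *
W=grab('wrist','wrist6');D=grab('side','side6');st=ctrl.state();print(st['tcp_pos'])
b=blob(mask(W,'yellow',60)); print('dish',disc('wrist6',b,.0695),cv2.boundingRect(b))
g=cv2.cvtColor(W,cv2.COLOR_RGB2GRAY)
x,y,w,h=cv2.boundingRect(b); cx,cy=x+w//2,y+h//2
cv2.imwrite('pics/w6.png',cv2.resize(W[cy-90:cy+90,cx-110:cx+110],None,fx=3,fy=3)[:,:,::-1]); print(cx-110,cy-90)
```

```text
[ 0.42343387 -0.4264236   0.15198744]
dish [ 423.  -364.8   28.5  423.1 -364.7] (281, 116, 85, 87)
213 69
```

View pics/w6.png

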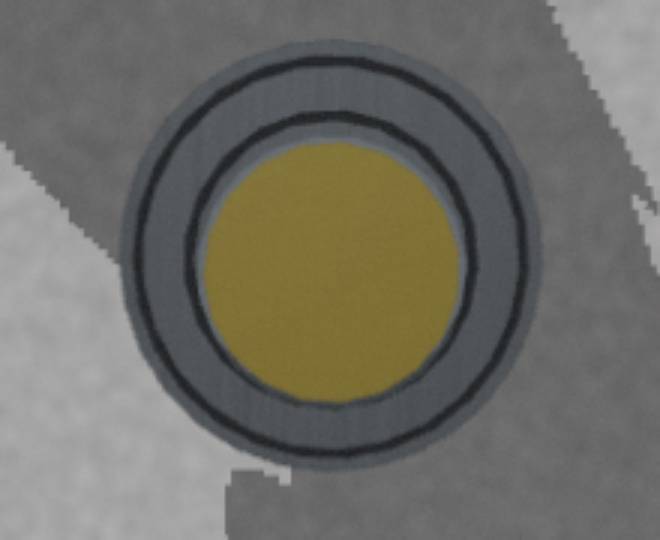

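Run:
```python
from h import *
print(onz('wrist6',323.3,154,.055), onz('wrist6',213+331/3,69+258/3,.055),onz('wrist6',213+331/3,69+40/3,.055),onz('wrist6',213+331/3,69+470/3,.055),onz('wrist6',323.5,159.5,.0695))
b=blob(mask(np.load('pics/side6.npy'),'yellow',60)); print(disc('side6',b,.0695),cv2.contourArea(b))
```

```text
[ 0.42327757 -0.36060224  0.055     ] [ 0.42330054 -0.36128842  0.055     ] [ 0.42332765 -0.31296074  0.055     ] [ 0.42327568 -0.41167332  0.055     ] [ 0.42338725 -0.3641705   0.0695    ]
[ 508.8 -904.7   24.7  509.9 -905.4] 23.5
```

Yellow sits inside the inner ring, about 2 mm off the plate centre at most; accepted. Back to the stack for violet.

Call:
{"api": "move_arm", "payload": {
  "targets": [0.08,0,0,0.025,0,0.08,0,0,0.047,0,0.08,0,0,0.047,0,0.08,0,0,0.047,0,0.08,0,0,0.047,0,0.08,0,0,0.047,0,0.08,0,0,0.047,0,0.08,0,0,0.047,0]
}}

```text
time: 10.85
tcp_pos: [0.4227, -0.0711, 0.1523]
eef_rot: [-1.571, -0.0, 0.0]
contact_force: [1.4, 0.5, 0.3]
grip_width: 0.0803
```

Call:
{"api": "move_arm", "payload": {
  "targets": [0.08,0,0,0.048,0,0.08,0,0,0.048,0,0.08,0,0,0.048,0,0.08,0,0,0.048,0,0.08,0,0,0.048,0,0.08,0,0,0.048,0,0.08,0,0,0.048,0,0.08,0,0,0.03,0]
}}

```text
time: 11.65
tcp_pos: [0.4222, 0.2958, 0.1523]
eef_rot: [-1.57, -0.002, 0.002]
contact_force: [0.2, -0.9, -0.2]
grip_width: 0.0802
```

Call:
{"api": "move_arm", "payload": {
  "targets": [0.08,-0.001,0,0.014,0,0.08,-0.002,0,0,0,0.08,0,0,0,0]
}}

```text
time: 11.95
tcp_pos: [0.4198, 0.3057, 0.152]
eef_rot: [-1.571, 0.0, 0.001]
contact_force: [-0.6, 1.0, 0.0]
grip_width: 0.0797
```

Run:
```python
from h import *
W=grab('wrist','wrist7');st=ctrl.state();print(st['tcp_pos'])
for col in('violet','green','red'):
    try: c=blob(mask(W,col,60)); print(col,cv2.contourArea(c),cv2.boundingRect(c),disc('wrist7',c,dict(yellow=.059,violet=.0445,green=.0295,red=.0145)[col]))
    except Exception as e: print(col,e)
```

```text
[0.42015263 0.30541412 0.15214151]
violet 4254.5 (289, 173, 75, 75) [421.8 330.   28.4 421.9 329.9]
green 1204.5 (276, 159, 65, 64) [409.9 341.   27.8 403.8 347.3]
red 966.0 (288, 143, 67, 42) [417.8 355.5  27.6 420.2 365. ]
```

Call:
{"api": "move_arm", "payload": {
  "targets": [0.08,0.0015,0.015,0.014,0,0.08,0,0.03,0.01,0,0.08,0,0.03,0,0,0.08,0,0.025,0,0,0.08,0,0.013,0,0,0.08,0,0.005,0,0,0.08,0,0,0,0,0.08,0,0,0,0]
}}

```text
time: 12.8
tcp_pos: [0.4226, 0.3305, 0.0351]
eef_rot: [-1.57, -0.001, -0.001]
contact_force: [-0.9, 0.1, 0.4]
grip_width: 0.08
```

Call:
{"api": "move_arm", "payload": {
  "targets": [0.08,-0.0005,0.002,-0.0005,0,0.07,0,0,0,0,0.06,0,0,0,0,0.055,0,0,0,0,0.055,0,0,0,0,0.055,0,0,0,0,0.055,0,0,0,0]
}}

```text
time: 13.5
tcp_pos: [0.4216, 0.3301, 0.0323]
eef_rot: [-1.571, -0.0, -0.0]
contact_force: [-0.7, 0.6, 4.8]
grip_width: 0.0597
```

Call:
{"api": "move_arm", "payload": {
  "targets": [0.055,0,-0.003,0,0,0.055,0,-0.008,0,0,0.055,0,-0.018,0,0,0.055,0,-0.025,0,0,0.055,0,-0.025,0,0,0.055,0.005,-0.02,-0.005,0,0.055,0.015,-0.011,-0.015,0,0.055,0.025,0,-0.025,0]
}}

```text
time: 14.3
tcp_pos: [0.4667, 0.2856, 0.1445]
eef_rot: [-1.569, -0.004, -0.0]
contact_force: [1.3, 0.9, -0.4]
grip_width: 0.0595
```

Call:
{"api": "move_arm", "payload": {
  "targets": [0.055,0.03,0,-0.03,0,0.055,0.033,0,-0.03,0,0.055,0.033,0,-0.03,0,0.055,0.03,0,-0.03,0,0.055,0.022,0,-0.02,0,0.055,0.01,0,-0.005,0,0.055,0,0,0,0,0.055,0,0,0,0]
}}

```text
time: 15.1
tcp_pos: [0.6236, 0.1408, 0.1422]
eef_rot: [-1.571, 0.0, 0.001]
contact_force: [-0.2, 0.5, -0.1]
grip_width: 0.0594
```

Run:
```python
from h import *
W=grab('wrist','wrist8');st=ctrl.state();print(st['tcp_pos'],st['contact_force'])
b=blob(mask(W,'violet',60)); print('dish',cv2.boundingRect(b))
```

```text
[0.62347771 0.14110638 0.14227741] [ 0.3009011   0.25182879 -0.06924705]
dish (261, 239, 124, 80)
```

View pics/wrist8.png

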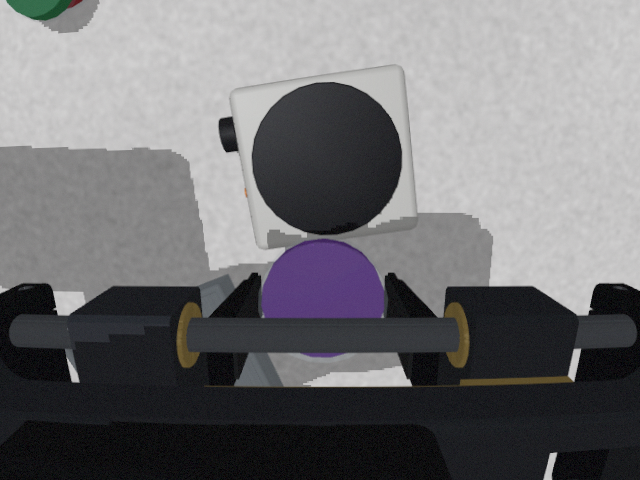

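Wrist view: the black plate spans columns 252–402 and rows 82–235, centre ≈ (327,158.5); violet held at (323,299). The stack remains intact at top left (45,5).

Run:
```python
from h import *
print([onz('wrist8',*p,.048).round(4) for p in((327,158.5),(252,158),(402,158),(327,82),(327,235))], onz('wrist8',323.5,298.5,.1545).round(4))
```

```text
[array([0.6262, 0.2039, 0.048 ]), array([0.574 , 0.2044, 0.048 ]), array([0.6784, 0.2044, 0.048 ]), array([0.6261, 0.2543, 0.048 ]), array([0.6263, 0.1495, 0.048 ])] [0.6236 0.1434 0.1545]
```

Call:
{"api": "move_arm", "payload": {
  "targets": [0.055,0.001,0,0.015,0,0.055,0.0015,0,0.022,0,0.055,0,0,0.018,0,0.055,0,0.02,0.0075,0,0.055,0,0.03,0,0,0.055,0,0.026,0,0,0.055,0,0.01,0,0,0.055,0,0.002,0,0]
}}

```text
time: 15.95
tcp_pos: [0.6263, 0.2034, 0.0533]
eef_rot: [-1.571, 0.001, 0.002]
contact_force: [-0.1, -0.1, 0.6]
grip_width: 0.0596
```

Call:
{"api": "move_arm", "payload": {
  "targets": [0.055,0,0.0005,0,0,0.055,0,0.0005,0,0,0.055,0,0,0,0,0.055,0,0,0,0]
}}

```text
time: 16.35
tcp_pos: [0.6273, 0.2025, 0.0539]
eef_rot: [-1.571, -0.001, -0.001]
contact_force: [0.6, 0.1, 0.1]
grip_width: 0.0597
```

Run:
```python
from h import *
W=grab('wrist','wrist9');st=ctrl.state();print(st['tcp_pos'],st['contact_force'])
g=cv2.cvtColor(W,cv2.COLOR_RGB2GRAY)
c=blob((g[100:270,150:500]<70).astype(np.uint8)); x,y,w,h=cv2.boundingRect(c); print(x+150,y+100,w,h, onz('wrist9',323,y+100,.048))
b=blob(mask(W,'violet',60)); print(cv2.boundingRect(b), onz('wrist9',323,cv2.boundingRect(b)[1],.067))
r=g[270]; print(r[180:270:4],r[380:470:4])
```

```text
[0.6272684  0.20248167 0.05377785] [ 0.46657627 -0.62186208 -0.53315965]
219 185 205 85 [0.62713147 0.25453398 0.048     ]
(261, 238, 124, 81) [0.62707795 0.23333807 0.067     ]
[125 129 126 127 197 192 167 118 118 119  16   1   5  19   9  11  17  17
   5  16  14  12  52] [ 17   2  20  14  13  17   9  17  13  15  15 104 119 115 112 131 127 126
 129 132 127 130 130]
```

Call:
{"api": "move_arm", "payload": {
  "targets": [0.055,-0.001,0.001,-0.0015,0,0.055,0,0.001,0,0,0.055,0,0.0005,0,0,0.055,0,0,0,0,0.055,0,0,0,0]
}}

```text
time: 16.9
tcp_pos: [0.6261, 0.201, 0.0506]
eef_rot: [-1.571, -0.0, -0.0]
contact_force: [-0.1, -0.6, -0.8]
grip_width: 0.06
```

Call:
{"api": "move_arm", "payload": {
  "targets": [0.055,0,0.0007,0,0,0.055,0,0,0,0,0.055,0,0,0,0]
}}

```text
time: 17.2
tcp_pos: [0.6261, 0.2011, 0.0504]
eef_rot: [-1.571, -0.0, -0.0]
contact_force: [-2.2, -1.1, 5.2]
grip_width: 0.0592
```

Call:
{"api": "move_arm", "payload": {
  "targets": [0.055,0,0.0005,0,0,0.055,0,0,0,0,0.055,0,0,0,0]
}}

```text
time: 17.5
tcp_pos: [0.6261, 0.2011, 0.0503]
eef_rot: [-1.571, -0.001, -0.001]
contact_force: [-2.8, -0.6, 10.7]
grip_width: 0.0595
```

Call:
{"api": "move_arm", "payload": {
  "targets": [0.055,0,-0.0008,0,0,0.058,0,0,0,0,0.062,0,0,0,0,0.068,0,0,0,0,0.076,0,0,0,0,0.08,0,0,0,0,0.08,0,-0.01,0,0,0.08,0,-0.025,0,0]
}}

```text
time: 18.3
tcp_pos: [0.6251, 0.2008, 0.0843]
eef_rot: [-1.572, 0.003, 0.003]
contact_force: [0.7, -0.3, 0.6]
grip_width: 0.0796
```

Call:
{"api": "move_arm", "payload": {
  "targets": [0.08,0,-0.03,0,0,0.08,0,-0.025,0,0,0.08,0,-0.005,-0.02,0,0.08,0,0,-0.03,0,0.08,0,0,-0.015,0,0.08,0,0,0,0,0.08,0,0,0,0]
}}

```text
time: 19.0
tcp_pos: [0.6261, 0.1363, 0.1453]
eef_rot: [-1.571, 0.001, -0.001]
contact_force: [-0.5, 0.5, 0.8]
grip_width: 0.08
```

Run:
```python
from h import *
W=grab('wrist','wrist10');grab('scene','scene10');st=ctrl.state();print(st['tcp_pos'])
b=blob(mask(W,'violet',60)); print(cv2.boundingRect(b),disc('wrist10',b,.0625))
g=cv2.cvtColor(W,cv2.COLOR_RGB2GRAY)[60:250,200:450]; h=cv2.cvtColor(W,cv2.COLOR_RGB2HSV)[60:250,200:450]
c=blob(((g<80)|(mask(W,'violet',60)[60:250,200:450]>0)).astype(np.uint8)); x,y,w,hh=cv2.boundingRect(c); print(x+200,y+60,w,hh,onz('wrist10',320,y+60,.048),onz('wrist10',320,y+60+hh,.048))
cv2.imwrite('pics/w10.png',cv2.resize(W[60:260,200:450],None,fx=2.4,fy=2.4)[:,:,::-1])
```

```text
[0.62599463 0.13691698 0.1451411 ]
(280, 113, 86, 87) [625.7 200.4  28.5 625.7 200.4]
249 76 148 152 [0.62408145 0.25422677 0.048     ] [0.6238106 0.1495081 0.048    ]
```

View pics/w10.png

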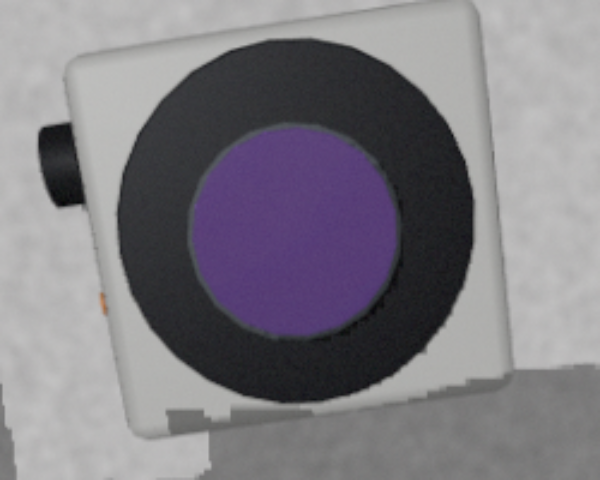

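Violet sits centred on the black plate (294,231 vs 296,220 in the crop, ≈1.5 mm). Next green.

Call:
{"api": "move_arm", "payload": {
  "targets": [0.08,-0.02,0,0.015,0,0.08,-0.036,0,0.028,0,0.08,-0.036,0,0.029,0,0.08,-0.036,0,0.029,0,0.08,-0.036,0,0.029,0,0.08,-0.033,0,0.024,0,0.08,-0.018,0,0.013,0,0.08,0,0,0,0]
}}

```text
time: 19.9
tcp_pos: [0.4086, 0.3051, 0.1454]
eef_rot: [-1.571, -0.003, 0.004]
contact_force: [0.4, 1.0, -0.3]
grip_width: 0.0798
```

Call:
{"api": "move_arm", "payload": {
  "targets": [0.08,0,0,0,0,0.08,0,0,0,0]
}}

```text
time: 20.1
tcp_pos: [0.4117, 0.3029, 0.1452]
eef_rot: [-1.571, -0.0, -0.0]
contact_force: [-0.2, -0.0, -0.6]
grip_width: 0.0798
```

Run:
```python
from h import *
W=grab('wrist','wrist11');st=ctrl.state();print(st['tcp_pos'],st['joint_vel'].round(3))
for col in('green','red'):
    c=blob(mask(W,col,60)); print(col,cv2.contourArea(c),cv2.boundingRect(c),disc('wrist11',c,dict(green=.0295,red=.0145)[col]))
```

```text
[0.41181944 0.30272733 0.14514888] [-0.007  0.002  0.007 -0.    -0.     0.002]
green 4096.5 (285, 156, 74, 73) [410.5 340.1  28.2 410.5 340.1]
red 1064.0 (297, 140, 68, 53) [417.5 354.4  28.1 421.  362. ]
```

Call:
{"api": "move_arm", "payload": {
  "targets": [0.08,-0.0013,0.015,0.018,0,0.08,0,0.03,0.016,0,0.08,0,0.03,0.0035,0,0.08,0,0.028,0,0,0.08,0,0.016,0,0,0.08,0,0.006,0,0,0.08,0,0,0,0,0.08,0,0,0,0]
}}

```text
time: 20.95
tcp_pos: [0.4104, 0.3405, 0.0209]
eef_rot: [-1.57, -0.0, -0.001]
contact_force: [-0.0, -0.4, 0.2]
grip_width: 0.0797
```

Call:
{"api": "move_arm", "payload": {
  "targets": [0.08,0,0.003,0,0,0.07,0,0,0,0,0.06,0,0,0,0,0.055,0,0,0,0,0.055,0,0,0,0,0.055,0,0,0,0,0.055,0,0,0,0]
}}

```text
time: 21.65
tcp_pos: [0.4098, 0.3406, 0.0175]
eef_rot: [-1.571, -0.0, -0.0]
contact_force: [-0.7, -0.4, 5.1]
grip_width: 0.0596
```

Call:
{"api": "move_arm", "payload": {
  "targets": [0.055,0,-0.003,0,0,0.055,0,-0.008,0,0,0.055,0,-0.018,0,0,0.055,0,-0.025,0,0,0.055,0,-0.025,0,0,0.055,0.002,-0.02,-0.01,0,0.055,0.006,-0.011,-0.025,0,0.055,0.008,0,-0.035,0]
}}

```text
time: 22.45
tcp_pos: [0.4262, 0.2708, 0.1292]
eef_rot: [-1.569, -0.004, -0.001]
contact_force: [0.2, 0.9, -0.5]
grip_width: 0.0597
```

Call:
{"api": "move_arm", "payload": {
  "targets": [0.055,0.01,0,-0.045,0,0.055,0.011,0,-0.045,0,0.055,0.011,0,-0.045,0,0.055,0.011,0,-0.045,0,0.055,0.011,0,-0.045,0,0.055,0.01,0,-0.045,0,0.055,0.006,0,-0.035,0,0.055,0.004,0,-0.02,0]
}}

```text
time: 23.25
tcp_pos: [0.4999, -0.0571, 0.1277]
eef_rot: [-1.571, 0.001, -0.002]
contact_force: [-0.4, -0.6, -1.1]
grip_width: 0.0596
```

Call:
{"api": "move_arm", "payload": {
  "targets": [0.055,0,0,-0.006,0,0.055,0,0,0,0]
}}

```text
time: 23.45
tcp_pos: [0.4995, -0.0608, 0.1274]
eef_rot: [-1.571, 0.001, -0.001]
contact_force: [-0.1, 0.5, -1.2]
grip_width: 0.0597
```

Run:
```python
from h import *
W=grab('wrist','wrist12');st=ctrl.state();print(st['tcp_pos'],st['contact_force'])
```

```text
[ 0.49937267 -0.06003503  0.12740859] [-0.11962749  0.38207957 -0.60531823]
```

View pics/wrist12.png

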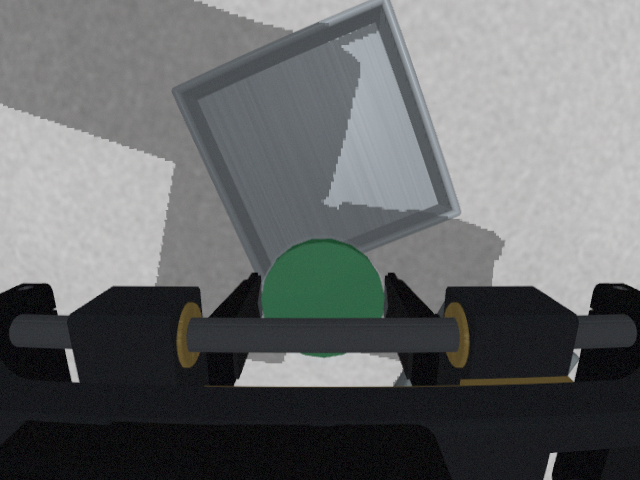

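Wrist view: steel pan rim corners at (175,92), (388,0), (458,212); green held at (323,298).

Run:
```python
from h import *
a,b=onz('wrist12',175,92,.037),onz('wrist12',458,212,.037);print(a,b,(a+b)/2,np.linalg.norm(a-b))
```

```text
[0.4003437  0.04706645 0.037     ] [ 0.59567096 -0.03462427  0.037     ] [0.49800733 0.00622109 0.037     ] 0.2117217803597244
```

Call:
{"api": "move_arm", "payload": {
  "targets": [0.055,-0.0015,0,0.02,0,0.055,0,0,0.028,0,0.055,0,0,0.019,0,0.055,0,0.02,0,0,0.055,0,0.035,0,0,0.055,0,0.035,0,0,0.055,0,0.02,0,0,0.055,0,0.006,0,0]
}}

```text
time: 24.3
tcp_pos: [0.497, 0.0079, 0.0096]
eef_rot: [-1.57, 0.001, 0.004]
contact_force: [0.2, -0.2, 0.8]
grip_width: 0.0596
```

Call:
{"api": "move_arm", "payload": {
  "targets": [0.055,0,0,0,0,0.055,0,0,0,0]
}}

```text
time: 24.5
tcp_pos: [0.4986, 0.007, 0.0122]
eef_rot: [-1.571, -0.001, -0.0]
contact_force: [0.3, 0.1, -0.4]
grip_width: 0.0596
```

Call:
{"api": "move_arm", "payload": {
  "targets": [0.055,0,0.003,0,0,0.055,0,0.002,0,0,0.055,0,0.001,0,0,0.055,0,0,0,0,0.055,0,0,0,0]
}}

```text
time: 25.0
tcp_pos: [0.4984, 0.0065, 0.0055]
eef_rot: [-1.571, -0.0, -0.001]
contact_force: [-0.7, 1.1, 3.3]
grip_width: 0.0597
```

Call:
{"api": "move_arm", "payload": {
  "targets": [0.055,0,0.0005,0,0,0.055,0,0,0,0,0.055,0,0,0,0]
}}

```text
time: 25.3
tcp_pos: [0.4984, 0.0065, 0.0053]
eef_rot: [-1.571, -0.0, -0.0]
contact_force: [-2.0, -0.7, 9.5]
grip_width: 0.0599
```

Call:
{"api": "move_arm", "payload": {
  "targets": [0.055,0,0.0005,0,0,0.055,0,0,0,0,0.055,0,0,0,0]
}}

```text
time: 25.6
tcp_pos: [0.4984, 0.0065, 0.0049]
eef_rot: [-1.571, -0.001, -0.001]
contact_force: [-2.3, 1.0, 12.3]
grip_width: 0.0597
```

Call:
{"api": "move_arm", "payload": {
  "targets": [0.055,0,-0.0008,0,0,0.058,0,0,0,0,0.062,0,0,0,0,0.068,0,0,0,0,0.076,0,0,0,0,0.08,0,0,0,0,0.08,0,-0.01,0,0,0.08,0,-0.03,0,0]
}}

```text
time: 26.4
tcp_pos: [0.4971, 0.0066, 0.0443]
eef_rot: [-1.57, 0.003, 0.003]
contact_force: [0.7, -0.2, 0.8]
grip_width: 0.0797
```

Call:
{"api": "move_arm", "payload": {
  "targets": [0.08,0,-0.04,0,0,0.08,0,-0.035,0,0,0.08,-0.005,-0.015,0.02,0,0.08,-0.012,0,0.04,0,0.08,-0.012,0,0.045,0,0.08,-0.012,0,0.045,0,0.08,-0.012,0,0.045,0,0.08,-0.012,0,0.045,0]
}}

```text
time: 27.2
tcp_pos: [0.4324, 0.2482, 0.1359]
eef_rot: [-1.571, -0.0, -0.001]
contact_force: [1.5, -0.1, -0.0]
grip_width: 0.0802
```

Call:
{"api": "move_arm", "payload": {
  "targets": [0.08,-0.01,0,0.035,0,0.08,-0.006,0,0.025,0,0.08,0,0,0,0,0.08,0,0,0,0]
}}

```text
time: 27.6
tcp_pos: [0.4169, 0.3065, 0.1354]
eef_rot: [-1.571, -0.001, 0.001]
contact_force: [-0.2, -0.9, 0.1]
grip_width: 0.0802
```

Run:
```python
from h import *
W=grab('wrist','wrist13');st=ctrl.state();print(st['tcp_pos'],st['joint_vel'].round(3))
c=blob(mask(W,'red',60)); print(cv2.contourArea(c),cv2.boundingRect(c),disc('wrist13',c,.0145))
```

```text
[0.41718836 0.306013   0.1353782 ] [-0.019  0.001  0.007 -0.    -0.002  0.001]
4053.0 (287, 144, 73, 73) [416.8 352.3  28.2 416.9 352.3]
```

Call:
{"api": "move_arm", "payload": {
  "targets": [0.08,0,0.015,0.02,0,0.08,0,0.03,0.018,0,0.08,0,0.03,0.0085,0,0.08,0,0.028,0,0,0.08,0,0.016,0,0,0.08,0,0.006,0,0,0.08,0,0.001,0,0,0.08,0,0,0,0]
}}

```text
time: 28.45
tcp_pos: [0.4178, 0.3527, 0.0098]
eef_rot: [-1.57, 0.0, -0.001]
contact_force: [-0.6, 0.3, 1.2]
grip_width: 0.0801
```

Call:
{"api": "move_arm", "payload": {
  "targets": [0.08,-0.0005,0.004,0,0,0.08,0,0.001,0,0,0.07,0,0,0,0,0.06,0,0,0,0,0.055,0,0,0,0,0.055,0,0,0,0,0.055,0,0,0,0,0.055,0,0,0,0]
}}

```text
time: 29.25
tcp_pos: [0.4168, 0.3531, 0.0042]
eef_rot: [-1.571, -0.0, -0.0]
contact_force: [-0.3, 1.0, 2.3]
grip_width: 0.0598
```

Call:
{"api": "move_arm", "payload": {
  "targets": [0.055,0,-0.003,0,0,0.055,0,-0.008,0,0,0.055,0,-0.018,0,0,0.055,0,-0.025,0,0,0.055,0,-0.03,0,0,0.055,0.004,-0.03,-0.01,0,0.055,0.01,-0.016,-0.025,0,0.055,0.014,0,-0.037,0]
}}

```text
time: 30.05
tcp_pos: [0.4455, 0.2816, 0.1369]
eef_rot: [-1.569, -0.005, -0.002]
contact_force: [0.5, -0.2, -0.7]
grip_width: 0.0598
```

Call:
{"api": "move_arm", "payload": {
  "targets": [0.055,0.016,0,-0.044,0,0.055,0.016,0,-0.044,0,0.055,0.016,0,-0.044,0,0.055,0.016,0,-0.044,0,0.055,0.016,0,-0.044,0,0.055,0.016,0,-0.044,0,0.055,0.016,0,-0.044,0,0.055,0.016,0,-0.044,0]
}}

```text
time: 30.85
tcp_pos: [0.573, -0.073, 0.1347]
eef_rot: [-1.571, -0.0, -0.001]
contact_force: [-0.1, 0.6, -1.5]
grip_width: 0.0595
```

Call:
{"api": "move_arm", "payload": {
  "targets": [0.055,0.016,0,-0.044,0,0.055,0.016,0,-0.044,0,0.055,0.016,0,-0.044,0,0.055,0.015,0,-0.035,0,0.055,0,0,-0.018,0,0.055,0,0,0,0,0.055,0,0,0,0]
}}

```text
time: 31.55
tcp_pos: [0.6351, -0.2552, 0.1341]
eef_rot: [-1.57, 0.001, 0.0]
contact_force: [-0.0, -0.1, -0.6]
grip_width: 0.0597
```

Run:
```python
from h import *
W=grab('wrist','wrist14');st=ctrl.state();print(st['tcp_pos'],st['contact_force'])
c=blob(mask(W,'red',60)); print(cv2.boundingRect(c))
g=cv2.cvtColor(W,cv2.COLOR_RGB2GRAY); print(np.percentile(g,[50,90,98,99.9]))
c=blob((g[:260,150:500]>225).astype(np.uint8))+np.array([150,0]); print(cv2.boundingRect(c),cv2.contourArea(c.astype(np.int32)),disc('wrist14',c.astype(np.float32),.025))
```

```text
[ 0.63526513 -0.25469816  0.13426994] [ 0.71402243 -0.37011114 -0.88104762]
(262, 238, 123, 81)
[126. 192. 198. 221.]Traceback (most recent call last):
  File "<stdin>", line 5, in <module>
  File "h.py", line 24, in blob
    c=max(cv2.findContours(m,0,cv2.CHAIN_APPROX_NONE)[0],key=cv2.contourArea); return c
ValueError: max() iterable argument is empty
```

View pics/wrist14.png

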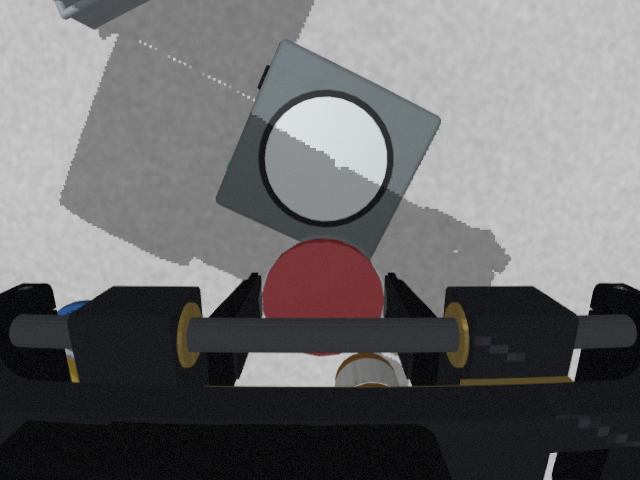

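Wrist view: white disc spans columns 264–388, rows 95–222, half shaded; red held at (323,297); bottle below at (370,370), clear.

Run:
```python
from h import *
P=[onz('wrist14',*p,.025) for p in((264,158),(388,158),(326,95),(326,222))]; print(np.round(P,4),(P[0][0]+P[1][0])/2,(P[2][1]+P[3][1])/2)
```

```text
[[ 0.5916 -0.1918  0.025 ]
 [ 0.6827 -0.1919  0.025 ]
 [ 0.6371 -0.1479  0.025 ]
 [ 0.6372 -0.2397  0.025 ]] 0.6371616038690114 -0.19377683724062994
```

Call:
{"api": "move_arm", "payload": {
  "targets": [0.055,0.0018,0,0.02,0,0.055,0,0,0.025,0,0.055,0,0,0.0172,0,0.055,0,0.02,0,0,0.055,0,0.03,0,0,0.055,0,0.03,0,0,0.055,0,0.015,0,0,0.055,0,0.004,0,0]
}}

```text
time: 32.4
tcp_pos: [0.637, -0.1925, 0.0337]
eef_rot: [-1.57, 0.001, 0.002]
contact_force: [0.5, -0.1, 0.3]
grip_width: 0.0597
```

Call:
{"api": "move_arm", "payload": {
  "targets": [0.055,0,0,0,0,0.055,0,0,0,0]
}}

```text
time: 32.6
tcp_pos: [0.6382, -0.1938, 0.0364]
eef_rot: [-1.571, -0.002, -0.001]
contact_force: [-0.1, 0.3, 0.6]
grip_width: 0.0598
```

Call:
{"api": "move_arm", "payload": {
  "targets": [0.055,-0.001,0.003,0.001,0,0.055,0,0.002,0,0,0.055,0,0.001,0,0,0.055,0,0,0,0,0.055,0,0,0,0]
}}

```text
time: 33.1
tcp_pos: [0.6366, -0.1928, 0.0292]
eef_rot: [-1.571, -0.0, -0.0]
contact_force: [0.0, 0.1, 1.4]
grip_width: 0.0595
```

Call:
{"api": "move_arm", "payload": {
  "targets": [0.055,0,0.0005,0,0,0.055,0,0,0,0,0.055,0,0,0,0]
}}

```text
time: 33.4
tcp_pos: [0.6366, -0.1928, 0.0292]
eef_rot: [-1.571, -0.0, -0.0]
contact_force: [-2.1, 0.7, 6.2]
grip_width: 0.0593
```

Call:
{"api": "move_arm", "payload": {
  "targets": [0.055,0,0.0005,0,0,0.055,0,0,0,0,0.055,0,0,0,0]
}}

```text
time: 33.7
tcp_pos: [0.6366, -0.1928, 0.0291]
eef_rot: [-1.571, -0.0, -0.0]
contact_force: [-3.3, 1.4, 10.1]
grip_width: 0.0593
```

Call:
{"api": "move_arm", "payload": {
  "targets": [0.055,0,-0.0008,0,0,0.058,0,0,0,0,0.062,0,0,0,0,0.068,0,0,0,0,0.076,0,0,0,0,0.08,0,0,0,0,0.08,0,-0.01,0,0,0.08,0,-0.03,0,0]
}}

```text
time: 34.5
tcp_pos: [0.6353, -0.1923, 0.0674]
eef_rot: [-1.569, 0.003, 0.003]
contact_force: [0.5, 0.5, 0.2]
grip_width: 0.0798
```

Call:
{"api": "move_arm", "payload": {
  "targets": [0.08,0,-0.04,0,0,0.08,0,-0.035,0,0,0.08,0,-0.02,-0.015,0,0.08,0,-0.01,-0.03,0,0.08,0,0,-0.015,0,0.08,0,0,0,0,0.08,0,0,0,0]
}}

```text
time: 35.2
tcp_pos: [0.636, -0.2523, 0.1728]
eef_rot: [-1.57, 0.002, 0.001]
contact_force: [0.0, 0.5, -0.4]
grip_width: 0.0798
```

Run:
```python
from h import *
W=grab('wrist','wrist15');S=grab('scene','scene15');D=grab('side','side15');st=ctrl.state();print(st['tcp_pos'])
b=blob(mask(W,'red',60)); print(cv2.boundingRect(b),disc('wrist15',b,.0395))
k=np.zeros((520,800,3),np.uint8); k[:,:400]=cv2.resize(W[60:320,220:420],(400,520)); k[:260,400:]=cv2.resize(S[200:356,130:370],(400,260)); k[260:,400:]=cv2.resize(S[200:356,250:490],(400,260))
cv2.imwrite('pics/w15.png',k[:,:,::-1])
```

```text
[ 0.63638751 -0.25168789  0.17312567]
(289, 128, 70, 71) [ 636.1 -193.7   28.2  636.2 -193.7]
```

View pics/w15.png

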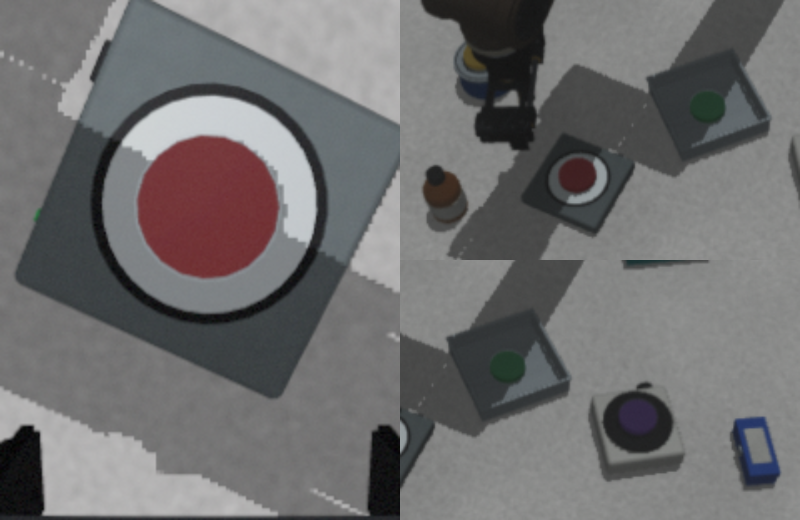

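Red is centred on the white disc, green lies flat in the steel pan, and violet, the bottle and the slide box look fine. The gripper is clear, so I'll hand in.

```bash
python3 -c "
from h import *
print(ctrl.finish_job())"
```

```text
the job is handed in; nothing more can be done
None
```

I took the stack apart from the top down and set all four dishes on their stations. I lowered each one until light contact (about 10–12 N), then released it, and handed the job in at about 35 s of the 125 s allowed.

| Dish | Station | Offset from centre at last check |
|---|---|---|
| Yellow | turntable | about 2 mm, inside the inner ring |
| Violet | warming plate | about 1.5 mm |
| Green | floor of the steel discard pan | lies flat near the middle (offset not measured) |
| Red | white disc of the light base | within about 1 mm |

- **Bystanders:** the final scene picture shows the bottle and the slide box standing undisturbed, though I did not measure their positions again. The turquoise pan was not used.
- **Checks that disagreed:** close-up wrist views put the held dishes 2–3 mm off along y compared with the views from further away. I split the difference and left yellow where it was. Yellow is mostly hidden by the arm in the last scene picture, so its offset comes from the wrist look just after its release.

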